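# Clear the bead dish aside and hold the dispenser's spring slide at the red line

## Robot

A 7-joint arm with a two-finger parallel gripper is mounted at the origin on a cart in front of the work surface, level with it; the furniture and walls round the work are solid. World frame = base frame: x ahead of the robot, y to its left, z up, the work surface at z = 0. Lengths are in m, angles in rad, forces in N, time in s.
With the tool pointing down it reaches from about 0.425 to 0.925 m from the base axis. Payload 6.8 kg.
Tool frame: the origin (TCP) lies midway between the tips of the shut fingers; the grasp point (between the pads) lies 19 mm behind it; z points along the fingers, x is the direction in which the jaws open and shut, and the axes are right-handed (so a half turn about z gives the same grasp; the last joint's range is limited). The gripper opens to 85 mm and grips with 20 to 120 N. Pads are 22 mm wide; open, the fingers measure 114 mm over their backs; the gripper's body (76 mm by 85 mm) begins 54 mm behind the grasp point. The pads swing forward as they close: fully open they stand 13 mm farther back than shut.
Start: joints at [-1.235, 0.477, 0.022, 1.555, -0.011, 1.109, -0.083], TCP at [0.29, 0.61, 0.231] pointing down, gripper open.
Joint ranges: [-2.96, 2.96], [-0.34, 2.1], [-1.41, 1.46], [0.24, 2.44], [-1.37, 4.51], [0.17, 1.92], [-2.96, 2.96]. Speed limits (rad/s): [2.39, 2.39, 3.14, 3.14, 3.14, 3.14, 3.14].

## Interface

Orientations are given as a unit quaternion [w, x, y, z].
In Python, from station import bot gives the robot as it stands.
- The arm moves only by the tool step_arm, never from a script. Its argument "increments" is a list of rows, each a list of 7 numbers: the shift along the tool's x, y, z in cm, then the turn, a rotation vector about the tool's x, y, z in degrees, then the closure, from 0 (fully open) to 1 (shut). A call has 1 to 20 rows; each row shifts and turns the commanded pose from where the row before left it, along the tool's axes as they then stand; what a row does not reach is not made up. A row lasts 1/10 s, in which the tool goes at most 50 mm and 8.59 degrees, less where a joint would pass 70% of its speed; a pose out of reach is approached as far as the arm can. A call is refused whole if a number of a shift passes 5 or a number of a turn 8.59, either way. A call with a gripper value outside its range is refused whole. The fingers move at their own pace and stop on an object; "squeeze" is the grip in N (left out, the last holds). Time passes only in rows, so rows that do not move let the fingers close. It gives the time, the measured TCP pose, the force and the opening at its end, in the units of the state.
- bot.get_obs(): the state, without advancing time (a new reading comes with each control period).
- bot.read_camera(name): name is "scene" or "side" or "wrist"; returns a dict with "pixels" (480x640x3 uint8, red, green, blue), "vertical_fov" (degrees; the focal length in pixels is half the picture's height over the tangent of half this angle, whatever the lens; pixels are square), "cx", "cy" (the principal point, pixels), "k1" (the pictures are not rectified: a ray, as slopes to the right and down, at radius r is drawn at 1 + k1 r^2 times it, then the intrinsics apply), "camera_from_world" (4x4, takes a point from world to camera coordinates). Camera axes: x right, y down, z forward; pixel columns grow to the right and rows downward; lengths in m; the calibration is good to about 2 mm. A picture is of the moment at which its call begins. There is no depth.
- bot.hand_in(): hands the job in, once; it reports no verdict.
Trained networks look in a picture, given as the dict that the camera call returned (one of the last four; its "shot" number tells which), for a name from the list of things; names that differ only in an ending like _2 or _b are one class to them, and where a whole thing is asked for, a point or a joint stands for the part that bears it (a point fixed in the world has none). Each returns a list of dicts, best first, with "score" (0 to 1); they miss things now and then, are a little off and sometimes report something else, mostly with a low value. They report only what shows in the picture. A call takes as long as a camera call. They do not tell look-alikes from the thing itself.
- bot.find_in(picture, query): "point" ([column, row] in pixels, amid what is visible of it).
- bot.cut_out(picture, query): "pixels" (480x640 bool, what is visible of it) and "point" ([column, row] in pixels, amid what is visible of it).
- bot.pinpoint(picture, query): "point" ([column, row] in pixels: a listed point, or the origin of a listed thing).
The state is a dict: "t": time; "q": joint angles; "joint_vel": joint speeds; "joint_torque": joint torques, N m; "eef_pos": TCP position; "tool_rot": TCP orientation; "contact_force": force on the tool from outside, world axes, zero at the start; "torque": the same for the moment, N m; "gripper_width": opening from 0.0 (shut) to 1.0 (fully open).
Only numpy, scipy, OpenCV 4.12 (cv2) and the standard library are available. Lean on these libraries where they do the work, as an engineer would, in place of code of your own. Each camera call takes 0.05 s, during which the arm holds its last target.

## Task

Slide the octagonal glass bead dish sideways along the board, without lifting or tipping it, into the middle of the green ring. Then take the black grip of the bead dispenser's spring-return slide, pull it towards the front until the slide's front edge is on the red line, and finish while still holding it there so that I can pick beads from its pockets. Leave everything else where it is.

Things in the scene. Friction and masses are not known exactly. Their poses are not given: they have to be found in the camera images.
- station: Fixed bead dispenser on a plywood board 280 x 420 x 6 mm. Its z axis is up, its +x axis points from the open front to the dispenser at the back, +y to the left along the board. Origin on the table top (z = 0), on the dispenser's centre line. The board spans x -110 to +170, y -210 to +210 mm and its top is at z = 6 mm. The grey housing spans x 75 to 165, y -55 to +55 mm, up to z = 58 mm; a clear open bin on its back part (x 110 to 162 mm) reaches z = 104 mm.
- slide (a joint): Spring-return slide of the dispenser (aluminium tray 56 mm wide, 130 mm long, 12 mm high, its underside 9 mm above the table top, with bead pockets). Value in m: 0 = fully in, grows as it is pulled out along the station's -x direction, 0.11 at most. The spring pulls it in with 4 N at 0 plus 80 N/m (about 10 N at 0.075); it runs back by itself when let go.
- slide_front (a point): Middle of the slide's lower front edge, 9 mm above the table top; this edge is to be brought over the red line. It moves with the slide; at slide = 0 it lies at x = 18 mm in the station's frame.
- slide_grip (a point): Centre of the top face of the slide's black upright grip: a rounded block 14 mm along the station's x, 30 mm along its y, standing on the tray floor; its top is 66 mm above the table top and its sides are free from 21 mm above the table top up. It lies 11 mm behind slide_front and its back face is 39 mm in front of the housing at slide = 0, and moves with the slide.
- red_line: Flat red line printed on the board across the slide's path, 8 mm wide, 130 mm long along its y axis. Origin at its middle; axes parallel to the station's. The dish at first stands over or near it, in the slide's way.
- ring_green: Flat green ring printed on the board, 97 mm outer and 87 mm inner diameter; origin at its centre. It lies to the left or to the right of the slide's path; the dish belongs here.
- ring_blue: Flat blue ring of the same size on the other side of the slide's path; not the one to use.
- glass_dish: Loose octagonal iridescent glass dish with odd beads, 67 mm across the flats at its rim, 18 mm high, about 0.085 kg (varies). Sides flare outwards to the rim, so the rim is what fingers touch. Origin at the centre of its underside, z up; two pairs of flats face along its own x and y axes, the others at 45 degrees.
- spool_blue: Bystander: standing spool of blue thread, 51 mm diameter, 60 mm high, at the back of the board; origin at the centre of its underside.
- bracelet: Bystander: bead bracelet lying flat, 68 x 65 x 10 mm, at the back of the board; origin at the centre of its underside.
- tourmaline: Bystander: rough black crystal 54 x 147 x 42 mm on the table to the right; origin at the centre of its underside.
- jar: Bystander: small low white jar about 50 mm in diameter and 24 mm high on the table to the left; origin at the centre of its underside.
Things that resemble listed ones, but are neither listed nor needed, are in the scene too. What is shaped like the glass_dish but turquoise is not meant.

How it is judged:
On the way, in this order (a step that is already met when the one before it is completed fails the run):
1. the dish stands in the green ring, the slide still in (horizontal distance between glass_dish and ring_green below 0.012 m and linear speed of glass_dish below 0.02 m/s and angle between glass_dish's own z axis and vertical below 0.15 rad and height (world z) of glass_dish below 0.012 m and value of joint slide below 0.01 m), for 0.2 s.
2. the slide is pulled out to the red line and held there (x of slide_front in the frame of red_line between -0.006 and 0.006 m and contact force between the fingers and slide above 3 N and velocity of joint slide between -0.01 and 0.01 m/s), for 0.5 s.
At the end, for the whole second after the job is handed in: The fingers hold the slide (at least 3 N on it), at rest, with its front edge within 6 mm of the middle of the red line, while the dish stands level on the board, at rest, its centre within 12 mm of the green ring's centre (all of step 2 and horizontal distance between glass_dish and ring_green below 0.012 m and linear speed of glass_dish below 0.02 m/s and angle between glass_dish's own z axis and vertical below 0.15 rad and height (world z) of glass_dish below 0.012 m); the arm keeps its last pose, push and grip.
It fails at once if the dish is lifted more than 10 mm off the board (height (world z) of glass_dish above 0.016 m).
It fails at once if the dish is tipped (angle between glass_dish's own z axis and vertical above 0.3 rad).
It fails at once if a bystander (spool, bracelet, crystal or jar) is moved by more than 20 mm (distance of any of spool_blue, bracelet, tourmaline, jar from where it was at the start of the episode above 0.02 m).
It also fails if it takes over 45 s, if anything falls off the work surface, if the arm or the gripper's body presses on something with over 40 N, if the wrist force passes 120 N, or if a joint passes its speed limit or range.

## Working session

There is one attempt and no reset: what is moved stays moved. The work goes in short steps, Python scripts to look and compute and a tool call to move; the robot and the scene stay as the last step left them, time stands still between calls to the robot, and variables do not carry over. Pictures are saved under pics/ and viewed, and the job is handed in when it is done.

Besides the shell and the picture viewer there is one more tool, called after "Call:" as name(argument=value, ...), one argument or row to a line, values as JSON. step_arm: Moves the arm, as the interface text tells. Its arguments: {"type":"object","properties":{"increments":{"type":"array"},"squeeze":{"type":"number"}},"required":["increments"]}

```bash
ls; mkdir -p pics; cat > h.py <<'E'
import numpy as np, cv2
from station import bot
def cam(n):
    return bot.read_camera(n)
def save(p,f): cv2.imwrite('pics/'+f,cv2.cvtColor(p['pixels'],cv2.COLOR_RGB2BGR))
def K(p):
    h=p['pixels'].shape[0]; f=h/2/np.tan(np.radians(p['vertical_fov'])/2)
    return f
def ray(p,uv):
    f=K(p); d=np.array([(uv[0]-p['cx'])/f,(uv[1]-p['cy'])/f]); s=d.copy()
    for _ in range(30): s=d/(1+p['k1']*(s@s))
    T=np.array(p['camera_from_world']); R=T[:3,:3]; o=-R.T@T[:3,3]
    return o,R.T@np.array([s[0],s[1],1])
def onz(p,uv,z):
    o,d=ray(p,uv); return o+d*(z-o[2])/d[2]
def proj(p,X):
    T=np.array(p['camera_from_world']); c=T[:3,:3]@np.array(X)+T[:3,3]; s=c[:2]/c[2]; s=s*(1+p['k1']*(s@s)); f=K(p)
    return np.array([s[0]*f+p['cx'],s[1]*f+p['cy']])
E
python3 - <<'E'
from h import *
o=bot.get_obs();print({k:np.round(v,3) for k,v in o.items()})
for n in ['scene','side','wrist']:
    p=cam(n);save(p,n+'0.png')
    T=np.array(p['camera_from_world']);print(n,-T[:3,:3].T@T[:3,3])
    zs=dict(slide_front=.009,slide_grip=.066,red_line=.006,ring_green=.006,ring_blue=.006,glass_dish=.006,station=0,spool_blue=.006,bracelet=.006,tourmaline=0,jar=0)
    for q,z in zs.items():
        for r in bot.pinpoint(p,q)[:2]: print(q,np.round(r['point']),round(r['score'],2),np.round(onz(p,r['point'],z),4))
E
```

```text
pics
{'t': np.float64(0.0), 'q': array([-1.235,  0.478,  0.022,  1.556, -0.011,  1.109, -0.083]), 'joint_vel': array([ 0.001, -0.001,  0.002,  0.001,  0.   , -0.   , -0.001]), 'joint_torque': array([-0.0000e+00, -5.9646e+01,  1.6080e+00, -2.8119e+01,  1.3000e-02,
        9.0000e-03,  0.0000e+00]), 'eef_pos': array([0.29 , 0.609, 0.23 ]), 'tool_rot': array([ 0.001,  0.845,  0.534, -0.001]), 'contact_force': array([0.354, 0.527, 0.365]), 'torque': array([ 0.002, -0.01 , -0.004]), 'gripper_width': np.float64(0.999)}
scene [-0.30491846 -0.68672415  1.15927661]
slide_front [279. 263.] 0.69 [0.5658 0.1003 0.009 ]
slide_grip [276. 248.] 0.62 [0.5612 0.1045 0.066 ]
red_line [267. 281.] 0.38 [0.4993 0.083  0.006 ]
ring_green [313. 302.] 0.48 [ 0.517  -0.0543  0.006 ]
ring_blue [221. 268.] 0.57 [0.4572 0.2078 0.006 ]
glass_dish [379. 317.] 0.95 [ 0.5809 -0.2097  0.006 ]
glass_dish [375. 237.] 0.89 [ 0.8177 -0.0371  0.006 ]
station [278. 272.] 0.83 [0.5458 0.0885 0.    ]
spool_blue [254. 238.] 0.74 [0.5989 0.2213 0.006 ]
bracelet [340. 263.] 0.69 [ 0.6733 -0.0235  0.006 ]
tourmaline [455. 333.]
[... 174 characters left out ...]
e_grip [281. 235.] 0.67 [0.5742 0.0985 0.066 ]
slide_grip [332. 270.] 0.65 [ 0.6659 -0.0855  0.066 ]
red_line [281. 227.] 0.47 [0.596  0.2248 0.006 ]
red_line [259. 263.] 0.42 [0.5021 0.0689 0.006 ]
ring_green [272. 289.] 0.45 [ 0.5151 -0.0483  0.006 ]
ring_blue [236. 235.] 0.41 [0.4604 0.2213 0.006 ]
glass_dish [249. 260.] 0.67 [0.4783 0.0877 0.006 ]
glass_dish [379. 264.] 0.63 [ 0.8196 -0.025   0.006 ]
station [270. 258.] 0.78 [ 0.5366  0.0906 -0.    ]
spool_blue [283. 226.] 0.63 [0.6047 0.2291 0.006 ]
bracelet [330. 272.] 0.73 [ 0.6802 -0.0214  0.006 ]
tourmaline [366. 373.] 0.86 [ 0.6618 -0.3762  0.    ]
jar [275. 192.] 0.53 [0.6243 0.4485 0.    ]
wrist [0.2177605  0.64409963 0.37470081]
```

```bash
python3 - <<'E'
import cv2
for n in ['scene','side']:
    i=cv2.imread(f'pics/{n}0.png')
    c=i[180:360,180:420]; cv2.imwrite(f'pics/{n}0c.png',cv2.resize(c,(800,600),interpolation=cv2.INTER_CUBIC))
E
```

```text
(no output)
```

View pics/scene0.png

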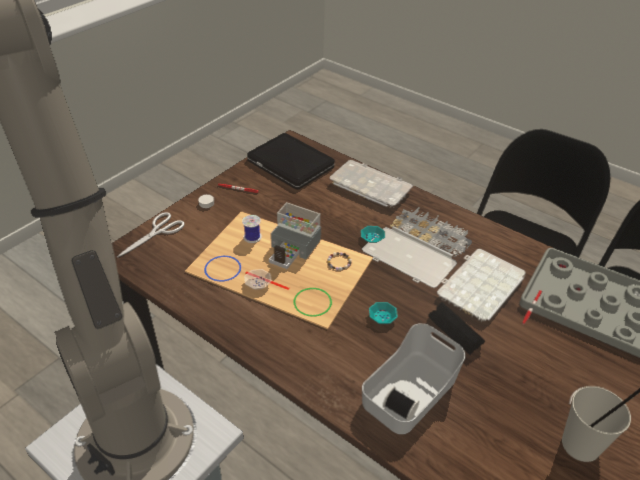

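View pics/wrist0.png

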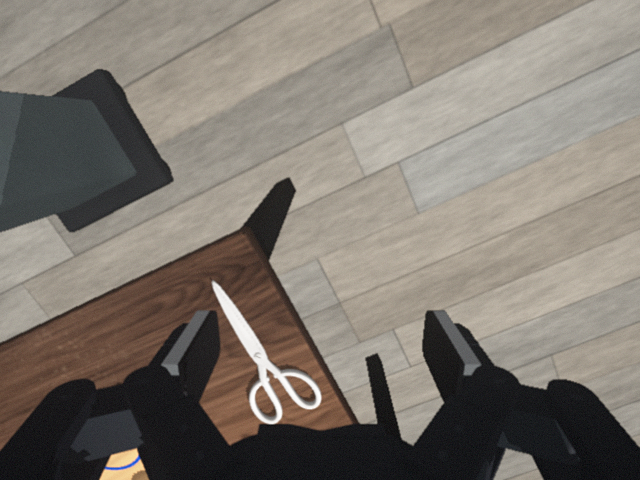

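```bash
sleep 0
```

```text
(no output)
```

View pics/side0.png

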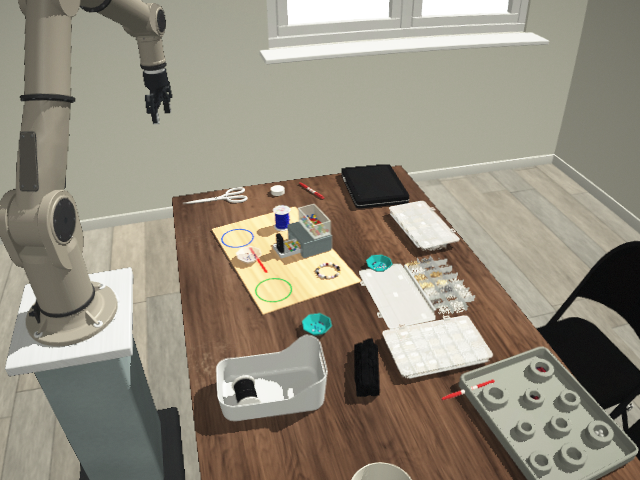

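The glass dish stands on the board at about (258,281) in the scene view, left of the middle of the red line. The green ring is on the right at (313,302). The turquoise look-alikes are at (382,315) and (373,236), off the board. I'll move over the board with the jaws along the station's y.

Call:
step_arm(
  increments=[
    [0,0,0,0,0,-7.5,0],
    [0,0,0,0,0,-7.5,0],
    [0,0,0,0,0,-7.5,0],
    [0,0,0,0,0,-7.5,0],
    [0,0,0,0,0,-7.5,0],
    [-3.85,0.8,0,0,0,0,0],
    [-3.85,0.8,0,0,0,0,0],
    [-3.85,0.8,0,0,0,0,0],
    [-3.85,0.8,0,0,0,0,0],
    [-3.85,0.8,0,0,0,0,0],
    [-3.85,0.8,0,0,0,0,0],
    [-3.85,0.8,0,0,0,0,0],
    [-3.85,0.8,0,0,0,0,0],
    [-3.85,0.8,0,0,0,0,0],
    [-3.85,0.8,0,0,0,0,0],
    [-3.85,0.8,0,0,0,0,0],
    [-3.85,0.8,0,0,0,0,0],
    [-3.85,0.8,0,0,0,0,0],
    [-3.85,0.8,0,0,0,0,0],
    [-3.85,0.8,0,0,0,0,0],
  ],
  squeeze=20,
)

```text
t: 3.8
eef_pos: [0.5285, 0.0685, 0.2316]
tool_rot: [0.0, 0.629, 0.778, 0.0]
contact_force: [1.3, 0.2, 0.8]
gripper_width: 1.001
```

```bash
python3 - <<'E'
from h import *
o=bot.get_obs();print({k:np.round(o[k],3) for k in ['t','eef_pos','tool_rot','q','gripper_width']})
zs=dict(slide_front=.009,slide_grip=.066,red_line=.006,ring_green=.006,ring_blue=.006,glass_dish=.006,station=0,spool_blue=.006,bracelet=.006)
p=cam('wrist');save(p,'wrist1.png')
import pickle;pickle.dump(p,open('w1.pkl','wb'))
for q,z in zs.items():
    for r in bot.pinpoint(p,q)[:2]: print(q,np.round(r['point']),round(r['score'],2),np.round(onz(p,r['point'],z),4))
E
```

```text
{'t': np.float64(3.8), 'eef_pos': array([0.528, 0.068, 0.232]), 'tool_rot': array([0.   , 0.629, 0.778, 0.   ]), 'q': array([-0.361,  0.242,  0.136,  1.903, -0.039,  0.999,  1.574]), 'gripper_width': np.float64(1.001)}
slide_front [339. 242.] 0.58 [0.5634 0.0949 0.009 ]
slide_grip [344. 270.] 0.8 [0.5717 0.0992 0.066 ]
glass_dish [ 55. 208.] 0.84 [ 0.5907 -0.2094  0.006 ]
glass_dish [358. 161.] 0.69 [0.4766 0.0951 0.006 ]
station [341. 220.] 0.8 [0.541  0.0932 0.    ]
```

View pics/wrist1.png

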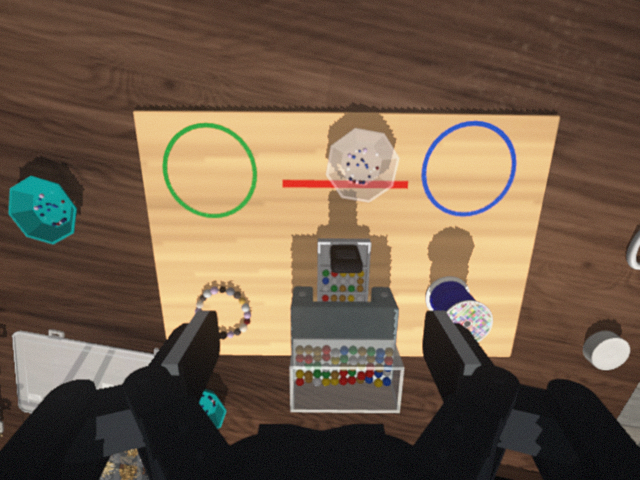

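The wrist view shows the glass dish at (361,165), the green ring at (210,170) and the red line from 283 to 408 at row 184. The black grip is at about (345,258). Next I'll measure these by colour.

```bash
python3 - <<'E'
from h import *
import pickle
p=pickle.load(open('w1.pkl','rb'))
im=p['pixels'];hsv=cv2.cvtColor(im,cv2.COLOR_RGB2HSV)
def W(m,z):
    ys,xs=np.nonzero(m); return np.array([onz(p,(x,y),z)[:2] for x,y in zip(xs,ys)])
def circ(P):
    A=np.c_[2*P,np.ones(len(P))]; s=np.linalg.lstsq(A,(P**2).sum(1),rcond=None)[0]
    return s[:2],np.sqrt(s[2]+s[:2]@s[:2])
def box(m,x0,x1,y0,y1):
    k=np.zeros_like(m);k[y0:y1,x0:x1]=m[y0:y1,x0:x1];return k
g=box(cv2.inRange(hsv,(45,100,50),(80,255,255)),150,270,110,230)
b=box(cv2.inRange(hsv,(105,120,80),(130,255,255)),410,530,110,225)
r=box(cv2.inRange(hsv,(0,170,100),(8,255,255))|cv2.inRange(hsv,(172,170,100),(180,255,255)),275,415,170,200)
G,rg=circ(W(g,.006));B,rb=circ(W(b,.006));print('green',G,rg,'blue',B,rb)
R=W(r,.006);d=B-G;yaw=np.arctan2(-d[0],d[1]);print('yaw rings',np.degrees(yaw))
ux=np.array([np.cos(yaw),np.sin(yaw)]);uy=np.array([-ux[1],ux[0]])
rect=cv2.minAreaRect((R*1000).astype(np.float32));print('red',rect)
a,bb=R@ux,R@uy
print('red x med',np.median(a),a.min(),a.max(),'y',bb.min(),bb.max(),'green',G@ux,G@uy,'blue',B@ux,B@uy)
# board corners
for c in [(134,111),(559,114)]: 
    q=onz(p,c,.006)[:2]; print('corner',q@ux,q@uy,q)
p2=cam('wrist')
for r_ in bot.cut_out(p2,'glass_dish')[:3]:
    m=r_['pixels'];print(r_['point'],r_['score'],m.sum())
    c=max(cv2.findContours(m.astype(np.uint8),0,2)[0],key=cv2.contourArea)[:,0]
    Pz=np.array([onz(p2,q,.024)[:2] for q in c]); cc,rr=cv2.minEnclosingCircle((Pz*1000).astype(np.float32)); print(cc,rr,'bbox',Pz.min(0),Pz.max(0),Pz.mean(0))
c=im[120:215,310:415];cv2.imwrite('pics/dish1.png',cv2.cvtColor(cv2.resize(c,(735,595*95//95)),cv2.COLOR_RGB2BGR))
E
```

```text
green [ 0.51857278 -0.05130745] 0.0461228781803769 blue [0.46146041 0.20816021] 0.04604848293636605
yaw rings 12.413630830810211
red ((501.2814025878906, 87.65137481689453), (7.245424270629883, 128.8293914794922), 12.004167556762695)
red x med 0.5084806633918012 0.5043227636408198 0.5124176413352358 y -0.08658861741113512 0.04223054748679096 green 0.4954197146232828 -0.16158432272599493 blue 0.4954197146232828 0.10409459330700951
corner 0.43583368067451933 -0.22958728081672894 [ 0.47499824 -0.13052964]
corner 0.4412632796492041 0.18704949846353186 [0.39073746 0.27753384]
[214.6, 406.3] 0.87 461
(800.6546630859375, -9.094959259033203) 27.362049102783203 bbox [ 0.77477036 -0.02359465] [0.82628986 0.00520591] [ 0.79878585 -0.00965287]
[357.5, 163.0] 0.86 4068
(478.7439880371094, 97.43740844726562) 36.13655090332031 bbox [0.44500705 0.0630067 ] [0.51216818 0.13188715] [0.47725798 0.09892924]
[40.6, 208.5] 0.65 3401
(588.7606811523438, -209.33456420898438) 35.53193664550781 bbox [ 0.55426662 -0.24311216] [ 0.6228752 -0.1750885] [ 0.58786411 -0.20900076]
```

View pics/dish1.png

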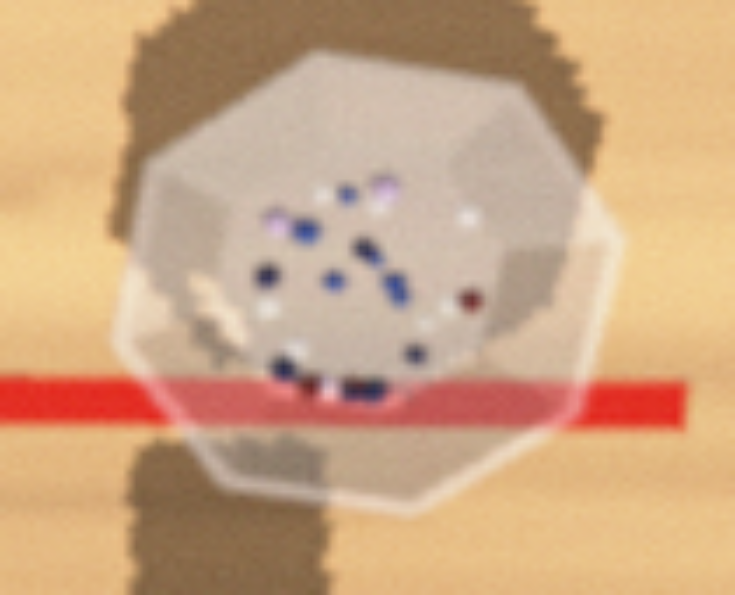

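```bash
python3 - <<'E'
from h import *
import pickle
p=pickle.load(open('w1.pkl','rb'))
C=[(315,52),(520,80),(622,240),(578,418),(412,512),(230,488),(115,345),(148,158)]
P=np.array([onz(p,(310+(x+.5)/7-.5,120+(y+.5)/6.263-.5),.024)[:2] for x,y in C])
c=P.mean(0);d=P-c;print('c',c,'r',np.hypot(*d.T)); a=np.degrees(np.arctan2(d[:,1],d[:,0]))
print(np.round(a,1)); print('flat dir mod45', np.round((a-22.5)%45,1))
y=np.radians(12.3);ux=np.array([np.cos(y),np.sin(y)]);uy=np.array([-ux[1],ux[0]])
G=np.array([.51857,-.05131]);print('dish st',c@ux,c@uy,'green',G@ux,G@uy)
E
```

```text
c [0.47877876 0.09807798] r [0.03618894 0.03679814 0.03563664 0.0362916  0.03565326 0.03605562
 0.03595141 0.03645243]
[-154.7  160.1  114.5   69.    24.4  -18.8  -64.5 -110.9]
flat dir mod45 [2.8 2.6 2.  1.5 1.9 3.7 3.  1.6]
dish st 0.48868225829322404 -0.006167765630976539 green 0.49573593441512553 -0.16060337583488798
```

Call:
step_arm(
  increments=[
    [0,0,0,0,0,4.8,0],
    [0,0,0,0,0,4.8,0],
    [1.6,-2.4,3,0,0,0,0],
    [1.6,-2.4,3,0,0,0,0],
    [0,0,3,0,0,0,0],
    [0,0,3,0,0,0,0],
    [0,0,0,0,0,0,0],
    [0,0,0,0,0,0,0],
  ],
)

```text
t: 5.2
eef_pos: [0.4787, 0.1, 0.1116]
tool_rot: [-0.0, 0.692, 0.722, -0.0]
contact_force: [-0.0, 0.7, -0.3]
gripper_width: 0.999
```

```bash
python3 - <<'E'
from h import *
o=bot.get_obs();print({k:np.round(o[k],4) for k in ['t','eef_pos','tool_rot','q','gripper_width']})
p=cam('wrist');save(p,'wrist2.png')
print(proj(p,[.4788,.0981,.024]), proj(p,o['eef_pos']))
E
```

```text
{'t': np.float64(5.2), 'eef_pos': array([0.4787, 0.1   , 0.1116]), 'tool_rot': array([-1.000e-04,  6.916e-01,  7.222e-01, -3.000e-04]), 'q': array([-0.4319,  0.337 ,  0.1172,  2.1062, -0.0598,  0.7021,  1.3385]), 'gripper_width': np.float64(0.9988)}
[318.89511847 247.89021032] [321.84576605 310.93883855]
```

View pics/wrist2.png

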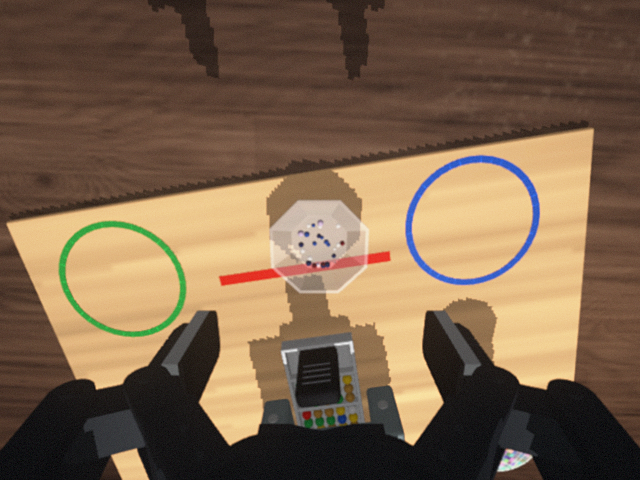

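Call:
step_arm(
  increments=[
    [-0.2,0,3,0,0,0,0],
    [0,0,3,0,0,0,0],
    [0,0,2,0,0,0,0],
    [0,0,1.4,0,0,0,0],
    [0,0,1.3,0,0,0,0],
    [0,0,0,0,0,0,0],
    [0,0,0,0,0,0,0],
  ],
)

```text
t: 5.95
eef_pos: [0.4795, 0.0981, 0.0051]
tool_rot: [0.0, 0.692, 0.722, 0.001]
contact_force: [-0.7, 0.1, -0.0]
gripper_width: 0.998
```

```bash
python3 - <<'E'
from h import *
o=bot.get_obs();print({k:np.round(o[k],4) for k in ['t','eef_pos','tool_rot','contact_force','gripper_width']})
p=cam('wrist');save(p,'wrist3.png')
p=cam('side');c=p['pixels'][200:320,180:340];cv2.imwrite('pics/side3.png',cv2.cvtColor(cv2.resize(c,(800,600)),cv2.COLOR_RGB2BGR))
E
```

```text
{'t': np.float64(5.95), 'eef_pos': array([0.4795, 0.0981, 0.0051]), 'tool_rot': array([3.000e-04, 6.917e-01, 7.221e-01, 6.000e-04]), 'contact_force': array([-7.448e-01,  1.417e-01, -3.000e-04]), 'gripper_width': np.float64(0.9982)}
```

View pics/wrist3.png

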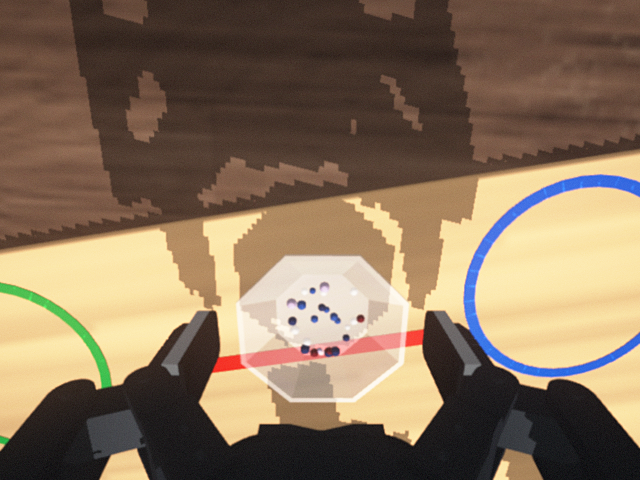

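View pics/side3.png

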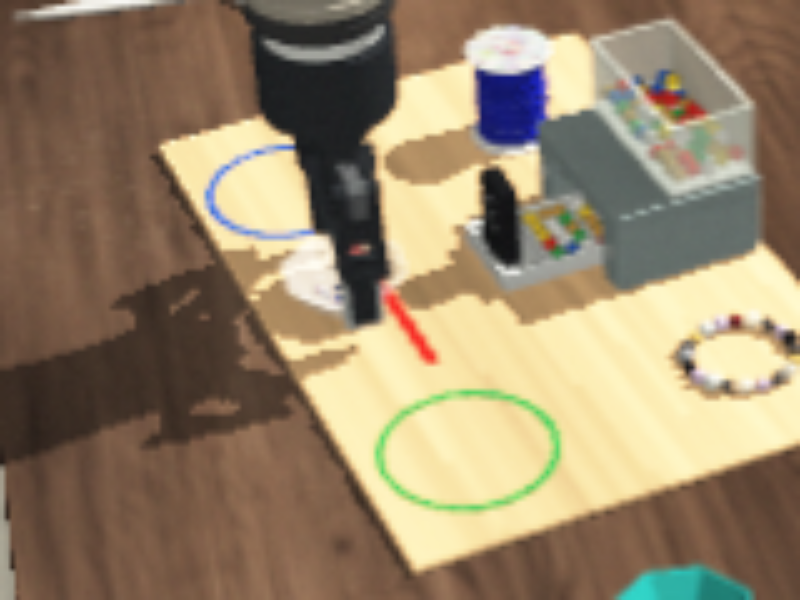

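The pads straddle the dish, which is centred at (322,328). Closing gently now.

Call:
step_arm(
  increments=[
    [0,0,0,0,0,0,0.15],
    [0,0,0,0,0,0,0.2],
    [0,0,0,0,0,0,0.25],
    [0,0,0,0,0,0,0.3],
    [0,0,0,0,0,0,0.3],
  ],
  squeeze=20,
)

```text
t: 6.55
eef_pos: [0.4792, 0.0982, 0.0051]
tool_rot: [0.0, 0.692, 0.722, 0.001]
contact_force: [-1.8, 0.8, 8.7]
gripper_width: 0.777
```

```bash
python3 - <<'E'
from h import *
o=bot.get_obs();print({k:np.round(o[k],4) for k in ['t','eef_pos','tool_rot','contact_force','gripper_width']})
p=cam('wrist');save(p,'wrist4.png')
E
```

```text
{'t': np.float64(6.55), 'eef_pos': array([0.4792, 0.0982, 0.0051]), 'tool_rot': array([2.000e-04, 6.917e-01, 7.222e-01, 6.000e-04]), 'contact_force': array([-1.8382,  0.8406,  8.6753]), 'gripper_width': np.float64(0.777)}
```

View pics/wrist4.png

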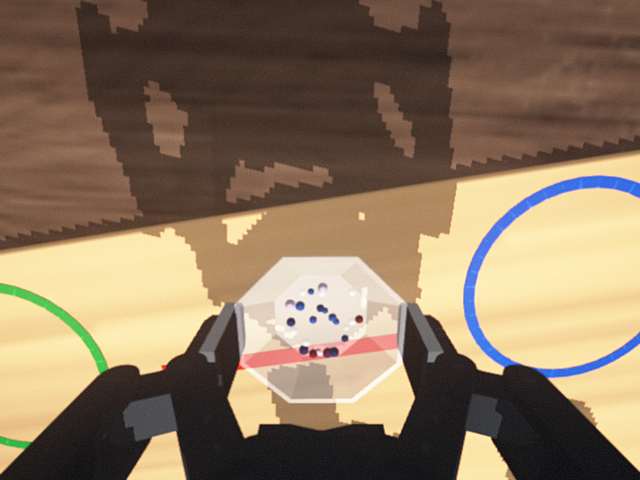

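Call:
step_arm(
  increments=[
    [0,0,-0.1,0,0,0,0.3],
    [-0.5,0.1,0,0,0,0,0.3],
    [-1,0.2,0,0,0,0,0.3],
    [-1.4,0.3,0,0,0,0,0.3],
    [-1.4,0.3,0,0,0,0,0.3],
    [-1.4,0.3,0,0,0,0,0.3],
    [-1.4,0.3,0,0,0,0,0.3],
    [-1.4,0.3,0,0,0,0,0.3],
    [-1.4,0.3,0,0,0,0,0.3],
    [-1.4,0.3,0,0,0,0,0.3],
    [-1.4,0.3,0,0,0,0,0.3],
    [-1.2,0.3,0,0,0,0,0.3],
    [-0.8,0.2,0,0,0,0,0.3],
    [-0.4,0.1,0,0,0,0,0.3],
    [0,0,0,0,0,0,0.3],
    [0,0,0,0,0,0,0.3],
  ],
)

```text
t: 8.2
eef_pos: [0.5182, -0.0513, 0.0053]
tool_rot: [-0.0, 0.692, 0.722, 0.0]
contact_force: [0.6, -0.1, -0.6]
gripper_width: 0.777
```

```bash
python3 - <<'E'
from h import *
o=bot.get_obs();print({k:np.round(o[k],4) for k in ['t','eef_pos','tool_rot','contact_force','gripper_width']})
p=cam('wrist');save(p,'wrist5.png')
E
```

```text
{'t': np.float64(8.2), 'eef_pos': array([ 0.5182, -0.0513,  0.0053]), 'tool_rot': array([-0.    ,  0.6915,  0.7223,  0.    ]), 'contact_force': array([ 0.6007, -0.1098, -0.573 ]), 'gripper_width': np.float64(0.7771)}
```

View pics/wrist5.png

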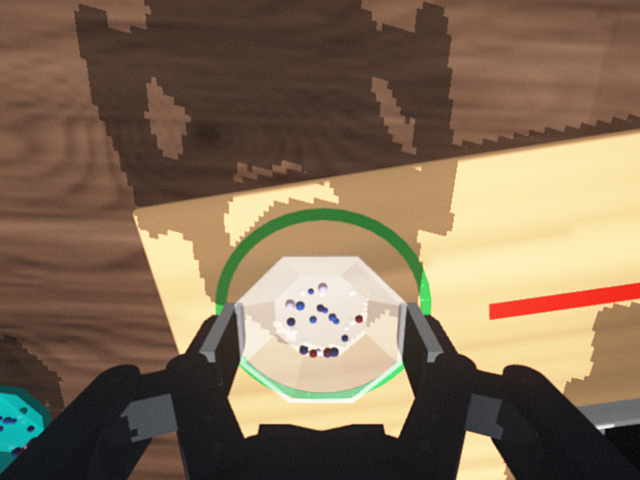

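Call:
step_arm(
  increments=[
    [0,0,0,0,0,0,0.15],
    [0,0,0,0,0,0,0],
    [0,0,0,0,0,0,0],
    [0,0,0,0,0,0,0],
    [0,0,-1.5,0,0,0,0],
    [0,0,-3,0,0,0,0],
    [0,0,-4,0,0,0,0],
    [0,0,-4,0,0,0,0],
    [0,0,-3,0,0,0,0],
    [0,0,0,0,0,0,0],
    [0,0,0,0,0,0,0],
  ],
)

```text
t: 9.35
eef_pos: [0.5183, -0.0515, 0.1607]
tool_rot: [0.0, 0.692, 0.722, 0.001]
contact_force: [-0.5, 0.4, -1.2]
gripper_width: 0.997
```

```bash
python3 - <<'E'
from h import *
o=bot.get_obs();print({k:np.round(o[k],4) for k in ['t','eef_pos','tool_rot','contact_force','gripper_width']})
p=cam('wrist');save(p,'wrist6.png')
import pickle;pickle.dump(p,open('w6.pkl','wb'))
for q,z in dict(slide_front=.009,slide_grip=.066,ring_green=.006,glass_dish=.006,red_line=.006).items():
    for r in bot.pinpoint(p,q)[:2]: print(q,np.round(r['point']),round(r['score'],2),np.round(onz(p,r['point'],z),4))
for r_ in bot.cut_out(p,'glass_dish')[:2]:
    m=r_['pixels']
    c=max(cv2.findContours(m.astype(np.uint8),0,2)[0],key=cv2.contourArea)[:,0]
    Pz=np.array([onz(p,q,.024)[:2] for q in c]); print(r_['point'],cv2.minEnclosingCircle((Pz*1000).astype(np.float32)))
for f in ['wrist','scene']:
  pass
E
```

```text
{'t': np.float64(9.35), 'eef_pos': array([ 0.5183, -0.0515,  0.1607]), 'tool_rot': array([4.000e-04, 6.917e-01, 7.222e-01, 5.000e-04]), 'contact_force': array([-0.5158,  0.4163, -1.2273]), 'gripper_width': np.float64(0.9966)}
slide_front [483. 276.] 0.8 [0.5615 0.0965 0.009 ]
slide_front [479. 253.] 0.34 [0.5395 0.0886 0.009 ]
slide_grip [517. 314.] 0.56 [0.5682 0.0992 0.066 ]
glass_dish [319. 221.] 0.87 [ 0.5174 -0.0533  0.006 ]
glass_dish [146. 288.] 0.58 [ 0.5885 -0.2113  0.006 ]
red_line [485. 210.] 0.6 [0.5017 0.0882 0.006 ]
[135.9, 296.2] ((588.2730102539062, -210.13458251953125), 35.10250473022461)
[319.6, 224.6] ((517.5234985351562, -52.20557403564453), 36.23092269897461)
```

View pics/wrist6.png

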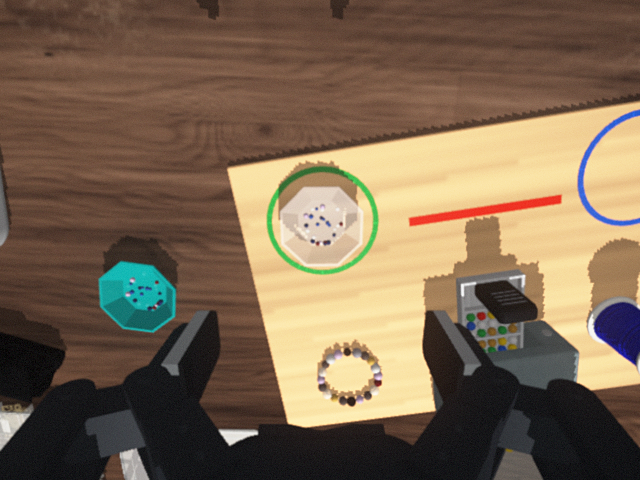

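The dish stands about 1–2 mm from the ring centre. Next I'll go above the grip.

Call:
step_arm(
  increments=[
    [0,0,0,0,0,-4.9,0],
    [0,0,0,0,0,-4.9,0],
    [2.7,1.6,0,0,0,0,0],
    [2.7,1.6,0,0,0,0,0],
    [2.7,1.7,0,0,0,0,0],
    [2.7,1.7,0,0,0,0,0],
    [2.7,1.7,0,0,0,0,0],
    [0,0,0,0,0,0,0],
    [0,0,0,0,0,0,0],
  ],
)

```text
t: 10.6
eef_pos: [0.5703, 0.0985, 0.1596]
tool_rot: [-0.0, 0.627, 0.779, -0.001]
contact_force: [-0.2, -0.4, 0.4]
gripper_width: 1.001
```

```bash
python3 - <<'E'
from h import *
o=bot.get_obs();print({k:np.round(o[k],4) for k in ['t','eef_pos','tool_rot','contact_force','gripper_width']})
p=cam('wrist');save(p,'wrist7.png')
import pickle;pickle.dump(p,open('w7.pkl','wb'))
for q,z in dict(slide_front=.009,slide_grip=.066,red_line=.006).items():
    for r in bot.pinpoint(p,q)[:2]: print(q,np.round(r['point'],1),round(r['score'],2),np.round(onz(p,r['point'],z),4))
c=p['pixels'][180:330,220:420];cv2.imwrite('pics/wrist7c.png',cv2.cvtColor(cv2.resize(c,(800,600),interpolation=cv2.INTER_CUBIC),cv2.COLOR_RGB2BGR))
E
```

```text
{'t': np.float64(10.6), 'eef_pos': array([0.5703, 0.0985, 0.1596]), 'tool_rot': array([-3.000e-04,  6.269e-01,  7.791e-01, -5.000e-04]), 'contact_force': array([-0.1588, -0.3807,  0.3774]), 'gripper_width': np.float64(1.0014)}
slide_front [322.3 214.9] 0.58 [0.5624 0.0973 0.009 ]
slide_grip [325.2 246.6] 0.61 [0.5707 0.1011 0.066 ]
red_line [327.8 136.5] 0.76 [0.4991 0.088  0.006 ]
```

View pics/wrist7.png

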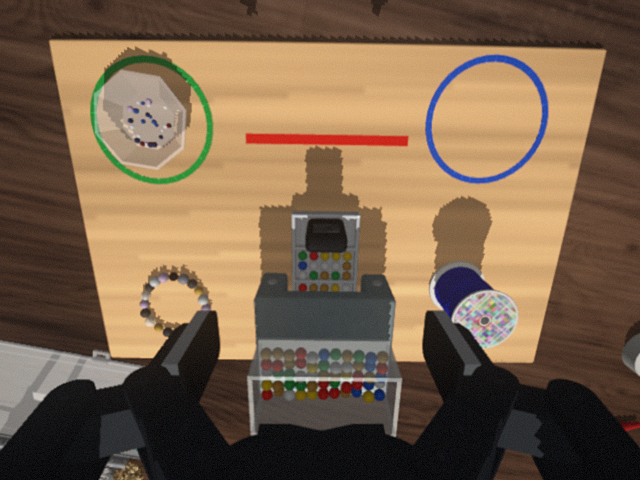

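View pics/wrist7c.png

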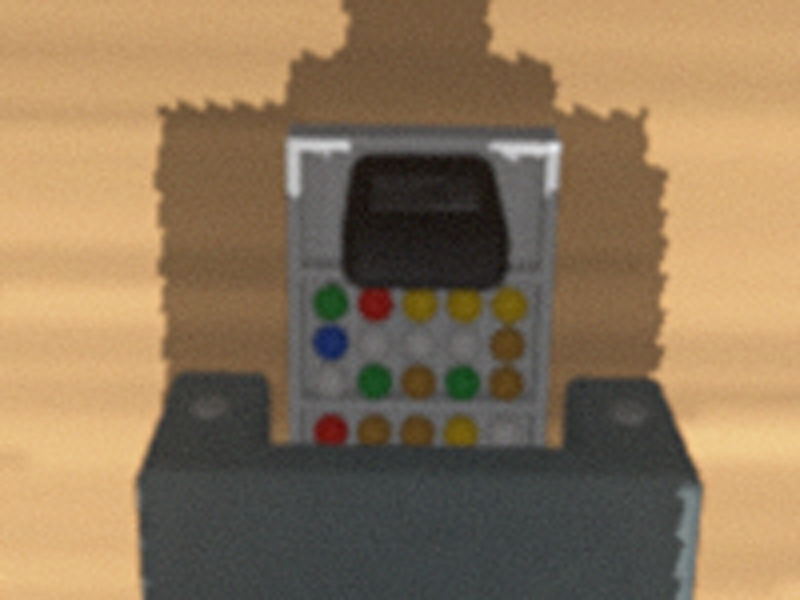

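```bash
python3 - <<'E'
from h import *
import pickle
p=pickle.load(open('w7.pkl','rb'));im=p['pixels']
y=np.radians(12.3);ux=np.array([np.cos(y),np.sin(y)]);uy=np.array([-ux[1],ux[0]])
def f(n,c,z):
    q=onz(p,(220+(c[0]+.5)/4-.5,180+(c[1]+.5)/4-.5),z)[:2]; print(n,np.round([q@ux,q@uy],4),np.round(q,4))
f('front bottom',(423,127),.009);f('front top',(423,139),.021)
f('grip back top',(426,287),.066);f('grip front bottom',(426,153),.021)
f('gripL',(345,270),.066);f('gripR',(509,270),.066)
hsv=cv2.cvtColor(im,cv2.COLOR_RGB2HSV)
r=cv2.inRange(hsv,(0,170,100),(8,255,255))|cv2.inRange(hsv,(172,170,100),(180,255,255));r[:120]=0;r[160:]=0;r[:,:230]=0;r[:,420:]=0
ys,xs=np.nonzero(r);R=np.array([onz(p,t,.006)[:2] for t in zip(xs,ys)])
a,b=R@ux,R@uy;print('red',a.min(),a.max(),np.median(a),a.mean(),b.min(),b.max(), np.degrees(np.polyfit(b,a,1)[0]))
print('housing etc eef',bot.get_obs()['eef_pos'][:2]@ux,bot.get_obs()['eef_pos'][:2]@uy)
E
```

```text
front bottom [ 0.5671 -0.0221] [0.5588 0.0992]
front top [ 0.5668 -0.0223] [0.5586 0.099 ]
grip back top [ 0.5827 -0.0222] [0.5741 0.1025]
grip front bottom [ 0.5698 -0.0216] [0.5613 0.1002]
gripL [ 0.5796 -0.0364] [0.574  0.0879]
gripR [ 0.5796 -0.0076] [0.5679 0.1161]
red 0.5036967675062735 0.512999892612248 0.5083567169467346 0.5085731892165645 -0.0862416606643518 0.04354620516704107 0.8426372372913165
housing etc eef 0.5777252071675624 -0.027335514970733416
```

Call:
step_arm(
  increments=[
    [0.5,0,2,0,0,0,0],
    [0,0,3,0,0,0,0],
    [0,0,3,0,0,0,0],
    [0,0,2.5,0,0,0,0],
    [0,0,1.5,0,0,0,0],
    [0,0,0.5,0,0,0,0],
    [0,0,0,0,0,0,0.4],
    [0,0,0,0,0,0,0.5],
    [0,0,0,0,0,0,0.6],
    [0,0,0,0,0,0,0.8],
    [0,0,0,0,0,0,1],
    [0,0,0,0,0,0,1],
    [0,0,0,0,0,0,1],
  ],
  squeeze=60,
)

```text
t: 12.1
eef_pos: [0.5705, 0.1022, 0.0367]
tool_rot: [0.001, 0.628, 0.778, 0.001]
contact_force: [-0.9, -1.8, 6.0]
gripper_width: 0.337
```

```bash
python3 - <<'E'
from h import *
o=bot.get_obs();print({k:np.round(o[k],4) for k in ['t','eef_pos','tool_rot','contact_force','gripper_width']})
p=cam('wrist');save(p,'wrist8.png')
E
```

```text
{'t': np.float64(12.1), 'eef_pos': array([0.5705, 0.1022, 0.0367]), 'tool_rot': array([9.000e-04, 6.279e-01, 7.783e-01, 5.000e-04]), 'contact_force': array([-0.9451, -1.806 ,  5.9704]), 'gripper_width': np.float64(0.3373)}
```

View pics/wrist8.png

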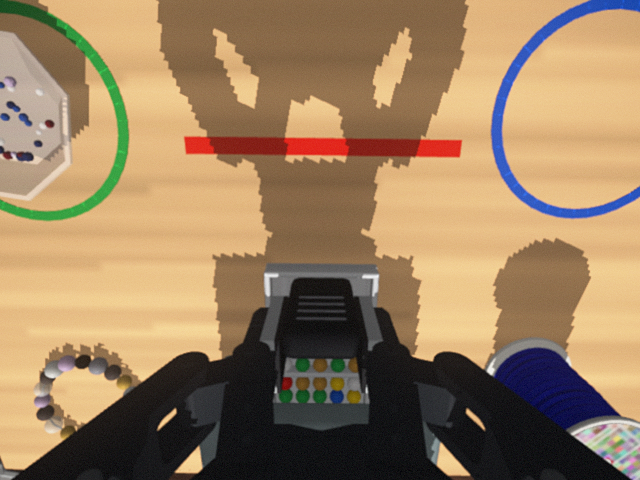

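The grip is held between the pads (28.7 mm opening). Pulling it out now.

Call:
step_arm(
  increments=[
    [0,-0.3,0,0,0,0,1],
    [0,-0.6,0,0,0,0,1],
    [0,-0.6,0,0,0,0,1],
    [0,-0.6,0,0,0,0,1],
    [0,-0.6,0,0,0,0,1],
    [0,-0.6,0,0,0,0,1],
    [0,-0.6,0,0,0,0,1],
    [0,-0.6,0,0,0,0,1],
    [0,-0.5,0,0,0,0,1],
    [0,-0.3,0,0,0,0,1],
    [0,-0.2,0,0,0,0,1],
    [0,0,0,0,0,0,1],
    [0,0,0,0,0,0,1],
  ],
)

```text
t: 13.45
eef_pos: [0.5195, 0.0918, 0.0367]
tool_rot: [0.002, 0.628, 0.778, 0.003]
contact_force: [8.3, -0.0, -1.1]
gripper_width: 0.34
```

```bash
python3 - <<'E'
from h import *
o=bot.get_obs();print({k:np.round(o[k],4) for k in ['t','eef_pos','tool_rot','contact_force','gripper_width']})
for n in ['wrist','side','scene']:
    p=cam(n)
    import pickle;pickle.dump(p,open(n+'9.pkl','wb'))
    for q,z in dict(slide_front=.009,glass_dish=.006,red_line=.006).items():
        for r in bot.pinpoint(p,q)[:2]: print(n,q,np.round(r['point'],1),round(r['score'],2),np.round(onz(p,r['point'],z),4))
    save(p,n+'9.png')
    if n=='side':
        c=p['pixels'][200:320,180:340];cv2.imwrite('pics/side9c.png',cv2.cvtColor(cv2.resize(c,(800,600)),cv2.COLOR_RGB2BGR))
    if n=='scene':
        c=p['pixels'][220:340,200:360];cv2.imwrite('pics/scene9c.png',cv2.cvtColor(cv2.resize(c,(800,600)),cv2.COLOR_RGB2BGR))
E
```

```text
{'t': np.float64(13.45), 'eef_pos': array([0.5195, 0.0918, 0.0367]), 'tool_rot': array([0.0024, 0.6277, 0.7784, 0.0031]), 'contact_force': array([ 8.2737, -0.0377, -1.0544]), 'gripper_width': np.float64(0.34)}
wrist slide_front [321.6 262.9] 0.86 [0.5075 0.0891 0.009 ]
wrist glass_dish [ 44.2 223.1] 0.67 [ 0.5173 -0.0536  0.006 ]
wrist red_line [322.5 248.3] 0.72 [0.5006 0.088  0.006 ]
side slide_front [261.4 254.8] 0.8 [0.515  0.1003 0.009 ]
side glass_dish [316.7 327.6] 0.97 [ 0.5911 -0.2169  0.006 ]
side glass_dish [380.4 265.8] 0.79 [ 0.8201 -0.033   0.006 ]
side red_line [257.9 263.5] 0.58 [0.4991 0.0674 0.006 ]
scene slide_front [268.7 275.5] 0.82 [0.5139 0.0913 0.009 ]
scene glass_dish [379.9 315.6] 0.91 [ 0.5856 -0.2099  0.006 ]
scene glass_dish [371.6 237.8] 0.71 [ 0.8092 -0.032   0.006 ]
scene red_line [267.7 277.9] 0.65 [0.5079 0.0896 0.006 ]
```

View pics/wrist9.png

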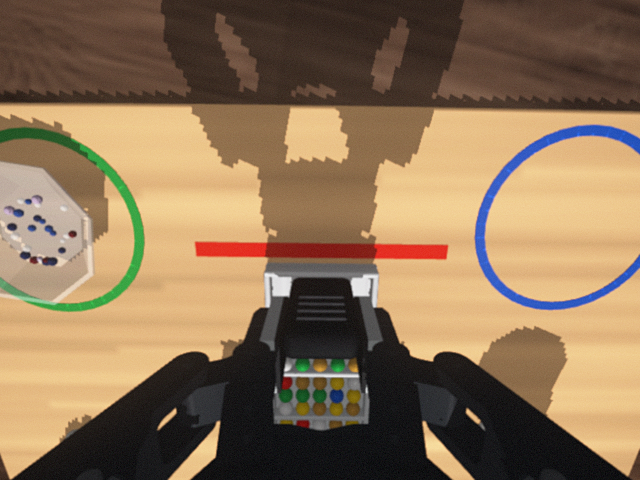

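View pics/side9c.png

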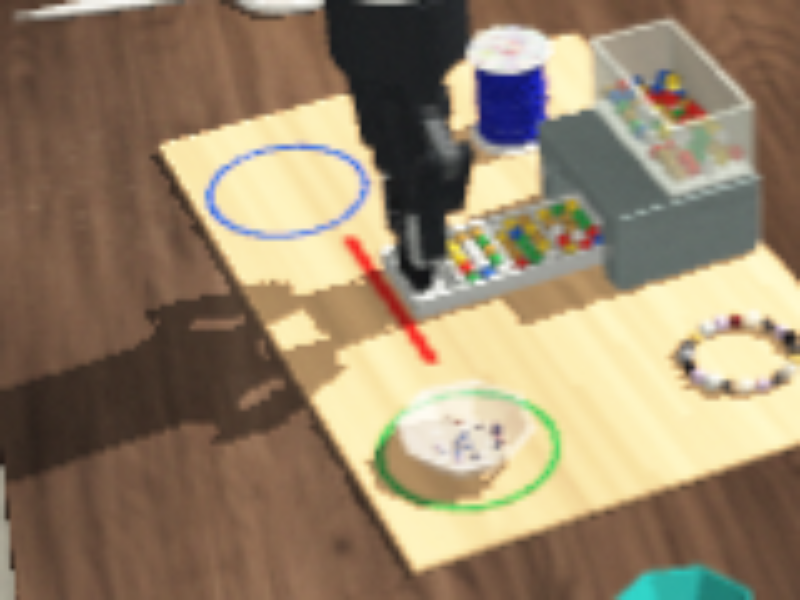

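View pics/scene9c.png

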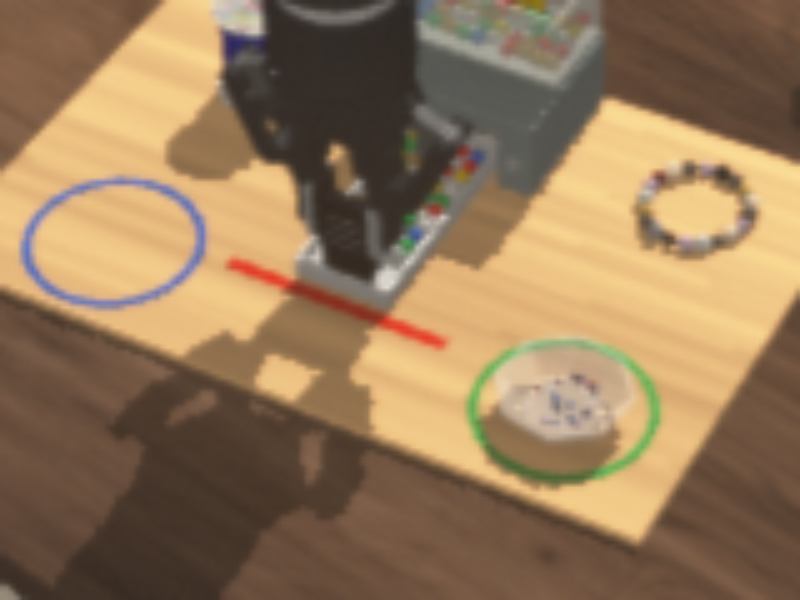

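```bash
python3 - <<'E'
from h import *
import pickle
p=pickle.load(open('wrist9.pkl','rb'));im=p['pixels']
y=np.radians(12.2);ux=np.array([np.cos(y),np.sin(y)])
print(im[240:282:1,290].tolist())
for r,z in [(262,.009),(263,.009),(264,.009),(272,.021),(246,.006),(250.5,.006),(257,.006)]: print(r,z,onz(p,(321,r),z)[:2]@ux)
E
```

```text
[[134, 101, 69], [130, 100, 72], [131, 82, 58], [127, 47, 32], [130, 30, 25], [136, 33, 25], [131, 25, 22], [129, 32, 20], [129, 27, 22], [135, 39, 27], [137, 35, 28], [131, 27, 18], [126, 26, 14], [129, 25, 16], [133, 32, 25], [131, 24, 21], [135, 38, 27], [135, 65, 47], [137, 95, 66], [135, 101, 72], [137, 107, 73], [137, 103, 72], [122, 101, 82], [102, 93, 84], [101, 97, 95], [95, 90, 90], [94, 87, 91], [100, 97, 98], [95, 96, 94], [96, 90, 93], [100, 100, 95], [103, 100, 101], [120, 119, 117], [121, 123, 122], [124, 123, 121], [117, 114, 115], [142, 138, 139], [194, 193, 191], [222, 224, 222], [221, 221, 221], [220, 219, 219], [195, 194, 196]]
262 0.009 0.5143416299868072
263 0.009 0.5148965049577249
264 0.009 0.5154524661160845
272 0.021 0.5147460534760624
246 0.006 0.5066547435411621
250.5 0.006 0.5091264804690213
257 0.006 0.5127347942866676
```

Call:
step_arm(
  increments=[
    [0,-0.2,0,0,0,0,1],
    [0,-0.2,0,0,0,0,1],
    [0,-0.2,0,0,0,0,1],
    [0,0,0,0,0,0,1],
    [0,0,0,0,0,0,1],
    [0,0,0,0,0,0,1],
    [0,0,0,0,0,0,1],
    [0,0,0,0,0,0,1],
    [0,0,0,0,0,0,1],
    [0,0,0,0,0,0,1],
  ],
)

```text
t: 15.05
eef_pos: [0.5139, 0.0907, 0.0367]
tool_rot: [0.002, 0.628, 0.778, 0.003]
contact_force: [8.7, 1.0, -1.1]
gripper_width: 0.342
```

```bash
python3 - <<'E'
from h import *
o=bot.get_obs();print({k:np.round(o[k],4) for k in ['t','eef_pos','joint_vel','contact_force','gripper_width']})
p=cam('wrist');save(p,'wrist10.png')
y=np.radians(12.2);ux=np.array([np.cos(y),np.sin(y)])
im=p['pixels']
for c in (255,290,385): print(c,[int(v) for v in im[240:285,c,0]],'\n',[int(v) for v in im[240:285,c,1]])
c=im[220:310,180:460];cv2.imwrite('pics/wrist10c.png',cv2.cvtColor(cv2.resize(c,(800,257)),cv2.COLOR_RGB2BGR))
for q,z in dict(slide_front=.009,red_line=.006,glass_dish=.006).items():
    for r in bot.pinpoint(p,q)[:1]: 
        X=onz(p,r['point'],z);print(q,np.round(r['point'],1),round(r['score'],2),np.round(X,4),X[:2]@ux)
for r in range(244,266,2): print(r,onz(p,(321,r),.009)[:2]@ux,onz(p,(321,r),.006)[:2]@ux)
E
```

```text
{'t': np.float64(15.05), 'eef_pos': array([0.5139, 0.0907, 0.0367]), 'joint_vel': array([-0.0012, -0.0005,  0.0007,  0.0016,  0.001 , -0.0014,  0.0001]), 'contact_force': array([ 8.7218,  1.002 , -1.1451]), 'gripper_width': np.float64(0.3424)}
255 [232, 231, 231, 231, 230, 230, 228, 230, 228, 228, 231, 227, 223, 228, 232, 233, 231, 232, 233, 233, 232, 233, 234, 232, 232, 234, 232, 233, 232, 232, 233, 232, 231, 232, 230, 229, 229, 229, 230, 229, 229, 229, 228, 227, 227] 
 [191, 189, 185, 190, 186, 188, 187, 189, 185, 188, 193, 182, 151, 88, 47, 45, 50, 43, 48, 51, 49, 53, 55, 48, 48, 48, 62, 134, 182, 191, 195, 190, 191, 188, 186, 185, 189, 186, 188, 189, 184, 186, 186, 177, 183]
290 [138, 139, 141, 137, 136, 139, 136, 140, 137, 134, 134, 133, 138, 132, 134, 134, 136, 131, 134, 138, 136, 135, 123, 109, 95, 100, 98, 102, 103, 104, 98, 110, 123, 129, 127, 124, 121, 144, 204, 233, 230, 231, 230, 227, 211] 
 [106, 110, 109, 103, 103, 109, 102, 105, 106, 104, 102, 101, 104, 72, 39, 32, 28, 26, 31, 38, 32, 32, 55, 88, 90, 97, 93, 95, 98, 102, 95, 108, 120, 127, 124, 122, 120, 141, 203, 234,
[... 447 characters left out ...]
4, 183, 182, 189, 187]
slide_front [318.9 264.9] 0.72 [0.5033 0.0868 0.009 ] 0.5102320178455635
red_line [324.5 259.6] 0.62 [0.5009 0.0893 0.006 ] 0.5084704925626278
glass_dish [ 45.5 234.1] 0.92 [ 0.5176 -0.0542  0.006 ] 0.4944288549509866
244 0.4988126982434221 0.4998413464101057
246 0.49988565356083614 0.5009331849639096
248 0.5009627266772629 0.5020292137870065
250 0.502043944153013 0.5031294599071486
252 0.5031293327748821 0.50423395058256
254 0.5042189195586225 0.5053427133044508
256 0.5053127317514458 0.5064557757995636
258 0.5064107968345579 0.5075731660327538
260 0.5075131425257293 0.5086949122096044
262 0.5086197967818965 0.5098210427790738
264 0.5097307878017997 0.5109515864361796
```

View pics/wrist10c.png

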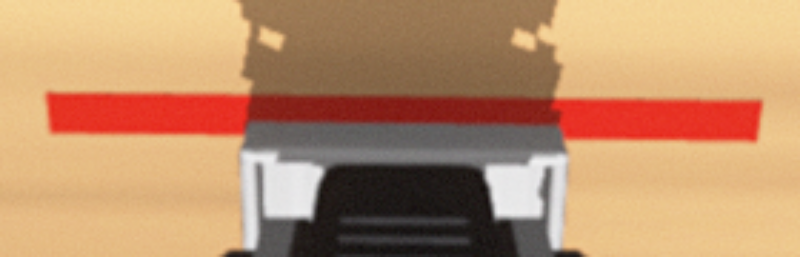

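The lower front edge (row 262, 0.5087 m) and the middle of the line (row 260, 0.5089 m) agree to within 1 mm. The arm is at rest and holding.

```bash
python3 - <<'E'
from h import *
print(bot.hand_in()); o=bot.get_obs();print({k:np.round(o[k],4) for k in ['t','eef_pos','contact_force','gripper_width']})
E
```

```text
the job is handed in; nothing more can be done
None
the job is handed in; nothing more can be done
```

The dish is in the green ring, and the arm is holding the slide with its front edge on the red line. I handed the job in at about 15 s of the 45 s allowed.

- **Dish:** I held it by two rim flats at 20 N and slid it along the board into the ring. Two checks after release put its centre 1–2 mm from the ring's centre. The last one, with the dish at the edge of the wrist view, put it about 3 mm away (limit 12 mm). The wrist force was about zero at the end of the slide, so the arm may have been carrying the dish's weight. Any lift was about 1 mm at most, because the tool stayed at the same height.
- **Slide:** I took the black grip at 60 N and pulled it about 58 mm. At rest, the wrist picture puts its front edge less than 1 mm from the middle of the line; the detection network puts it about 2 mm away (limit 6 mm). The wrist feels about 8.7 N from the spring.
- **Disagreement:** on an earlier pull position, the side and scene camera networks differed from the wrist view by several millimetres. I trusted the close wrist view.
- **Bystanders:** the arm came down only on the dish and the grip. The spool and bracelet looked unmoved in the pictures. I didn't measure the crystal and jar again.

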